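# Set the hose insertion-depth stop to the gauge mark and lock it

### The arm

A 6-joint arm with a two-finger parallel gripper is mounted at the origin on a cart in front of the work surface, level with it; the furniture and walls round the work are solid. World frame = base frame: x ahead of the robot, y to its left, z up, the work surface at z = 0. Lengths are in m, angles in rad, forces in N, time in s.
With the tool pointing down it reaches from about 0.275 to 0.75 m from the base axis. Payload 10.2 kg.
Tool frame: the origin (TCP) lies between the finger pads; the fingertips stand 19 mm ahead of it and the grasp point (between the pads) is the TCP; z points along the fingers, y is the line along which they close (so a half turn about z gives the same grasp; the last joint's range is limited). The gripper opens to 88 mm and grips with 3 to 60 N. Pads are 18 mm wide; open, the fingers measure 123 mm over their backs; the gripper's body (75 mm by 187 mm) begins 45 mm behind the grasp point.
Start: joints at [-1.477, 0.313, 1.498, -0, 1.331, -0.223], TCP at [0.164, -0.499, 0.219] pointing down, gripper open.
Joint ranges: [-2.94, 2.94], [-0.97, 2.17], [0.19, 2.56], [-1.23, 4.37], [0.02, 3.11], [-2.88, 2.88]. Speed limits (rad/s): [2.39, 2.39, 3.01, 3.14, 3.14, 3.14].

### API

Orientations are given as a unit quaternion [w, x, y, z].
In Python, from plant import r gives the robot as it stands.
- The arm moves only by the tool servo_tool, never from a script. Its argument "plan" is text: rows parted by semicolons, each of 6 numbers parted by spaces: the shift along the tool's x, y, z in cm, then the turn, a rotation vector about the tool's x, y, z in degrees. A call has 1 to 12 rows; each row is the pose to reach, as a shift and turn from the pose commanded when the call began, along the tool's axes at that moment; what a row does not reach only later rows make up. A row lasts 1/12 s, in which the tool goes at most 41.7 mm and 7.16 degrees, less where a joint would pass 70% of its speed; a pose out of reach is approached as far as the arm can. A call with a gripper value outside its range is refused whole. "fingers" is the finger opening in cm, from 0 to 8.81, set as the call begins (left out, the last holds). The fingers move at their own pace and stop on an object; "newtons" is the grip in N (left out, the last holds). Time passes only in rows, so rows that repeat a pose let the fingers close. It gives the time, the measured TCP pose, the force, the opening and the grip force at its end, in the units of the state.
- r.get_state(): the state, without advancing time (a new reading comes with each control period).
- r.camera(name): name is "side" or "top"; returns a dict with "frame" (420x560x3 uint8, red, green, blue), "depth" (420x560 float32, m along the optical axis (not along the pixel's ray), 0 where there is no reading), "fx", "fy", "cx", "cy" (pixels), "D" ([k1, k2, p1, p2, k3] as OpenCV has them; the pictures are not rectified), "world_from_camera" (4x4, takes a point from camera to world coordinates). Camera axes: x right, y up, looking along -z (the intrinsics and any distortion apply to the point x, -y, -z); pixel columns grow to the right and rows downward; lengths in m; the calibration is good to about 2 mm. A picture is of the moment at which its call begins.
- r.sign_off(): hands the job in; it is judged then, once.
The state is a dict: "clock": time; "joint_pos": joint angles; "joint_velocities": joint speeds; "effort": joint torques, N m; "tcp_pos": TCP position; "tool_rot": TCP orientation; "force": force on the tool from outside, world axes, zero at the start; "ft_torque": the same for the moment, N m; "finger_gap": finger opening in m; "grip_force": force on a finger pad.
Only numpy, scipy, OpenCV 4.12 (cv2) and the standard library are available. Lean on these libraries where they do the work, as an engineer would, in place of code of your own. Each camera call takes 0.05 s, during which the arm holds its last target. There are 200 camera calls.

### The job

Set the blue hose insertion-depth jig for the next batch: roll its knurled wheel under a fingertip, the top of the wheel going away from you to close the gap, until the stop's yellow pointer stands level with the tip of the red gauge mark on the scale. Then press the red lock lever all the way down so that the setting is held, and leave the jig with the pointer still at the mark. Only touch and push: move the stop by its wheel alone, do not shift the red mark, and leave the tin, cutters, die and pen lying where they are.

Things in the scene. Friction and masses are not known exactly. Their poses are not given: they have to be found in the camera images.
- depth_jig: Blue jig bolted to the worktop, base 104 (x) by 320 (y) by 12 mm. Origin: centre of its underside, z up; x points away from the robot, y along spindle and scale (leftwards), within 0.35 rad. From +y: V cradle, steel marking plate (y 83 to 91 mm), sliding stop, wheel in its fork (y -63 mm), lock block with lever (y -112 mm). Only the lever and its ears stand higher than the wheel.
- wheel_top (a point): Top of the knurled steel wheel's rim, 74 mm up, mid-width. Radius 30 mm, 22 mm wide, axis level along the jig's y, 30 mm below; it turns in place. The cheeks beside it (18 to 26 mm off along y) are up to 59 mm high. Closed fingertips pressed here with 4 to 15 N and dragged along the jig's x turn it; drag about 25 mm, lift, go back, repeat. It stays as left.
- wheel (a joint): Turn of the wheel in rad, 0 at the start. It grows as the wheel's top rolls along the jig's +x (away from the robot); that moves the stop along the jig's +y, 30 mm a turn (4.77 mm per rad, 1 mm for 6.3 mm of rim), closing the gap to the marking plate. 2 to 4 N along the rim turn it either way, without lost motion, while the lever is up; lever down, it is locked.
- stop_pointer (a point): Tip of the stop's yellow pointer, 16 mm up, over the white scale on the robot's side of the base (jig x = -42.5 mm). It moves along the jig's y with the stop. The stop (dark carriage with steel plate, 50 mm wide, 62 mm high) and its spindle (15 mm thick, 44 mm up, through wheel and lock, out past the -y end) must not be pushed directly.
- mark_tip (a point): Tip of the red gauge mark, a clip 14 mm wide on the base's front edge, pointing at the scale: the yellow pointer must stand level with it, tip to tip. In the jig's frame it has the pointer's x and z; only y differs. At the start it lies 8 to 30 mm further along +y than the pointer. The clip could be shoved along the edge; it must stay.
- lever_end (a point): Upper side of the red lock lever's free end. The lever is 62 mm long from its pin, its red grip 18 mm wide. It starts raised 0.8 to 0.95 rad above level, leaning to the jig's -y (right, away from the wheel). Pressed down, it swings about its pin until level: this point is then 81 mm above the worktop, 62 mm from the pin along the jig's -y.
- lever_pin (a point): Pin of the lock lever, 73 mm above the worktop, its axis along the jig's x. It does not move. The two ears that carry it are 80 mm high, at 21 to 27 mm either side along x, 22 mm long in y.
- lock_lever (a joint): Swing of the lock lever in rad: 0 = fully raised, free; 0.95 = down level against its stop, its dog in a notch of the wheel's collar (20 notches: dropping in may turn the wheel by up to 0.16 rad, 0.75 mm of the stop, either way). It stays where it is left. At its end 1 to 2 N move it, up to 10 N where the dog enters.
- grease_tin: Loose bystander: round white, red and blue tin, 68 mm wide, 44 mm high, origin under its centre.
- side_cutters: Loose bystander: side cutters with yellow and black handles, 166x56x14 mm, lying flat; origin under the centre.
- crimp_die: Loose bystander: dark grey crimping die block, 40x60x32 mm; origin under its centre.
- pen_green: Loose bystander: green pen, 132 mm long, 12 mm thick, lying; origin under its middle.

How it is judged:
By the outcome, as a careful person would: the job done as asked, in the order asked, and still so for the second after the job is handed in, with the robot touching nothing.
It also fails if it takes over 72 s, if anything falls off the work surface, if the arm or the gripper's body presses on something with over 40 N, if the wrist force passes 120 N, or if a joint passes its speed limit or range.

## Working session

There is one attempt and no reset: what is moved stays moved. The work goes in short steps, Python scripts to look and compute and a tool call to move; the robot and the scene stay as the last step left them, time stands still between calls to the robot, and variables do not carry over. Pictures are saved under pics/ and viewed, at most 10 in all, crops included, and the job is handed in when it is done.

Besides the shell and the picture viewer there is one more tool, called after "Emit:" as name(argument=value, ...), one argument or row to a line, values as JSON. servo_tool: Moves the arm, as the interface text tells. Its arguments: {"type":"object","properties":{"plan":{"type":"string"},"fingers":{"type":"number"},"newtons":{"type":"number"}},"required":["plan"]}

```bash
mkdir -p pics
cat > h.py <<'E'
import numpy as np, cv2
from plant import r
def cam(n,save=None):
    c=r.camera(n)
    if save: cv2.imwrite('pics/'+save,c['frame'][:,:,::-1])
    return c
def ray(c,u,v):
    K=np.array([[c['fx'],0,c['cx']],[0,c['fy'],c['cy']],[0,0,1.]])
    p=cv2.undistortPoints(np.array([[[u,v]]],float),K,np.array(c['D'],float))[0,0]
    T=np.array(c['world_from_camera']); d=np.array([p[0],-p[1],-1.])
    return T[:3,3],T[:3,:3]@d
def atz(c,u,v,z):
    o,d=ray(c,u,v); return o+d*(z-o[2])/d[2]
def atd(c,u,v):
    o,d=ray(c,u,v); return o+d*float(c['depth'][int(round(v)),int(round(u))])
def proj(c,P):
    T=np.linalg.inv(np.array(c['world_from_camera'])); q=(T[:3,:3]@np.atleast_2d(P).T).T+T[:3,3]
    q=q*[1,-1,-1]
    K=np.array([[c['fx'],0,c['cx']],[0,c['fy'],c['cy']],[0,0,1.]])
    return cv2.projectPoints(q,np.zeros(3),np.zeros(3),K,np.array(c['D'],float))[0][:,0]
E
python3 - <<'E'
from h import *
import pickle
for n in('top','side'):
    c=cam(n,n+'0.png'); pickle.dump(c,open(n+'0.pkl','wb')); print(n,c['fx'],np.round(c['world_from_camera'],3).tolist())
print(r.get_state())
E
```

```text
top 539.5931982191457 [[0.027, 0.994, -0.106, 0.447], [-1.0, 0.027, 0.0, 0.07], [0.003, 0.106, 0.994, 1.128], [0.0, 0.0, 0.0, 1.0]]
side 425.4655655323435 [[-0.998, -0.027, 0.06, 0.584], [0.066, -0.424, 0.903, 0.811], [0.001, 0.905, 0.425, 0.472], [0.0, 0.0, 0.0, 1.0]]
{'clock': 0.1, 'joint_pos': array([-1.47742427e+00,  3.13356675e-01,  1.49834885e+00,  4.14354740e-07,
        1.33100129e+00, -2.23400380e-01]), 'joint_velocities': array([-0.00113754, -0.00145503, -0.00206647, -0.00156381, -0.00032297,
       -0.00075408]), 'effort': array([ 2.03501913e-03, -4.02810681e+01, -2.52643794e+01,  6.95427088e-02,
        3.41735187e-02, -4.62984224e-05]), 'tcp_pos': array([ 0.1635035 , -0.49863734,  0.21804205]), 'tool_rot': array([-5.55894792e-04,  9.87482957e-01,  1.57724759e-01,  3.63936877e-05]), 'force': array([ 0.22272041, -0.60772192,  0.50266587]), 'ft_torque': array([-0.04558977, -0.05830483,  0.02320243]), 'grip_force': 0.0, 'finger_gap': 0.08777316470193733}
```

View pics/top0.png

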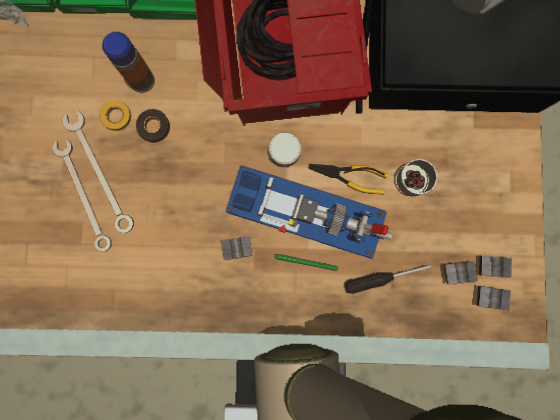

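View pics/side0.png

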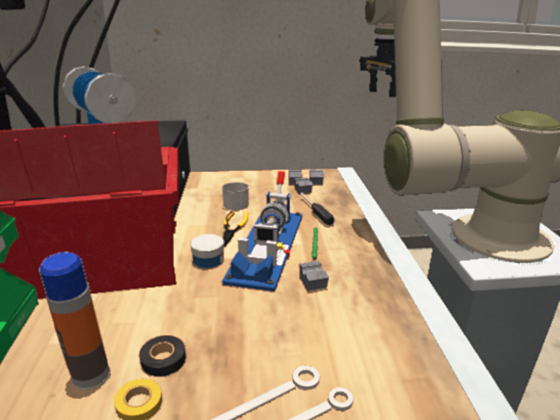

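The top view shows the jig around (305,212), with its base corners near (242,166), (227,212) and (372,257), the wheel at (338,219), the lever at (380,230), and the pointer and mark near (291,222) and (282,229). I'll enlarge that area.

Run:
```python
from h import *
im=cv2.imread('pics/top0.png')
cv2.imwrite('pics/crop0.png',cv2.resize(im[155:265,218:403],None,fx=4.3,fy=4.3,interpolation=cv2.INTER_CUBIC))
```

```text
(no output)
```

View pics/crop0.png

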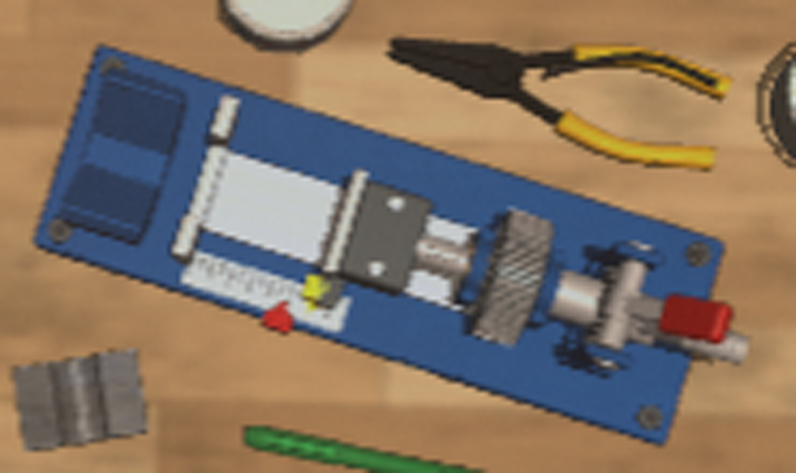

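The crop shows the base corners at (98,44), (35,243), (664,445) and (723,240). The yellow pointer is near (315,300), the red mark's tip near (275,303), and the wheel near (513,278).

```bash
cat >> h.py <<'E'
def f(x,y): return 218+(x+.5)/4.3-.5,155+(y+.5)/4.3-.5
def fit(c):
    P=np.array([atz(c,*f(x,y),.012) for x,y in((98,44),(35,243),(664,445),(723,240))])
    J=np.array([[52,160],[-52,160],[-52,-160],[52,-160]])/1000
    m=P[:,:2].mean(0); Q=P[:,:2]-m
    a=np.arctan2((J[:,0]*Q[:,1]-J[:,1]*Q[:,0]).sum(),(J*Q).sum())
    R=np.array([[np.cos(a),-np.sin(a)],[np.sin(a),np.cos(a)]])
    return m,a,R,Q-J@R.T
def colorpts(c,which,z=.016):
    m,a,R,_=JIG
    I=c['frame'].astype(int); r_,g,b=I[...,0],I[...,1],I[...,2]
    M=(r_>150)&(g>130)&(b<90) if which=='y' else (r_>140)&(g<70)&(b<70)
    v,u=np.nonzero(M); o=[]
    for x,y in zip(u,v):
        if 218<=x<403 and 155<=y<265:
            p=(atz(c,x,y,z)[:2]-m)@R; o.append((*(p*1000),x,y))
    return np.array(o)
E
python3 - <<'E'
import pickle,h
from h import *
c=pickle.load(open('top0.pkl','rb'))
m,a,R,res=h.JIG=fit(c); print(m,a,(res*1000).round(1))
np.set_printoptions(suppress=True,precision=1,linewidth=150)
for w in'yr':
    o=colorpts(c,w); o=o[(o[:,0]<-20)&(o[:,0]>-75)]; print(w,o)
for n,x,y,z in(('wheel',0,-63,74),('pin',0,-112,73)):
    p=R@np.array([x,y])/1000+m; P=[*p,z/1000]
    print(n,np.array(P).round(4).tolist(),proj(c,P),(proj(c,P)-[218,155])*4.3)
s=r.get_state()
from scipy.spatial.transform import Rotation as Ro
print(Ro.from_quat(s['tool_rot'],scalar_first=True).as_matrix())
I=c['frame']; print(I[215:232,276:300,0]);print(I[215:232,276:300,1]);print(I[215:232,276:300,2])
for p in((338,212),(338,219),(338,225)): print(((atd(c,*p)[:2]-m)@R*1000),atd(c,*p)[2])
E
```

```text
[0.5483215  0.00350373] -0.280950027431339 [[-1.2 -0.7]
 [ 0.6 -2.4]
 [ 0.7  1. ]
 [-0.1  2.1]]
y [[-35.2 177.3 219.  201. ]
 [-34.6 175.3 220.  201. ]
 [-37.2 176.7 219.  202. ]
 [-35.9 172.7 221.  202. ]
 [-39.1 176.  219.  203. ]
 [-38.5 174.  220.  203. ]
 [-37.3 170.1 222.  203. ]
 [-35.4 164.2 225.  203. ]
 [-36.7 161.6 226.  204. ]
 [-65.7 149.9 227.  219. ]
 [-26.3  25.9 290.  219. ]
 [-25.6  23.9 291.  219. ]
 [-58.9 121.7 241.  220. ]
 [-28.9  27.2 289.  220. ]
 [-28.2  25.3 290.  220. ]
 [-27.6  23.3 291.  220. ]
 [-27.   21.3 292.  220. ]
 [-57.1 109.3 247.  221. ]
 [-30.8  26.6 289.  221. ]
 [-30.2  24.7 290.  221. ]
 [-29.6  22.7 291.  221. ]
 [-29.   20.7 292.  221. ]
 [-67.2 134.2 234.  222. ]
 [-32.8  26.  289.  222. ]
 [-32.2  24.  290.  222. ]
 [-31.6  22.1 291.  222. ]
 [-30.9  20.1 292.  222. ]
 [-30.3  18.1 293.  222. ]
 [-68.5 131.6 235.  223. ]
 [-35.4  27.3 288.  223. ]
 [-34.8  25.4 289.  223. ]
 [-34.2  23.4 290.  223. ]
 [-33.5  21.4 291.  223. ]
 [-32.9  19.5 292.  223. ]
 [-38.1  22.2 290.  225. ]
 [-68.8 112.  244.  226. ]
 [-40.1  21.6 290.  226. ]
 [-
[... 5469 characters left out ...]
48]
 [128 140 161 187 178 122  71  50 122 182 201 199 198 142  50  69  91  87  62 104 170 196 174 139]
 [101 116 129 104  62  50  42  43  65 160 201 199 198 149 155 193 195 178 160 179 197 200 168 131]
 [ 66  65  87  72  40  40  42  42  51  70 160 198 197 194 197 201 201 155 162 198 199 184 149 131]
 [ 91  91  76  51  39  41  42  43  43  47 119 169 172 184 200 201 202 200 198 199 198 174 140 130]
 [ 93  93  70  38  38  42  41  41  42  40  90 123 132 144 172 177 189 203 202 201 200 173 138 131]
 [ 94  94  92  81  56  36  36  40  42  45  57  77  93 108 122 131 145 171 175 185 182 149 129 128]]
[ 11.  -59.4] 0.07153580899268497
[ -2.7 -62.9] 0.07626883172194998
[-13.7 -66.6] 0.07375139225144234
```

Emit:
servo_tool(
  plan="8 -5.2 0 0 0 -10; 16 -10.4 0 0 0 -20; 24 -15.6 0 0 0 -30; 32 -20.8 1 0 0 -40; 40 -26 2 0 0 -50; 47.7 -31.2 4 0 0 -55.7; 47.7 -31.2 4 0 0 -55.7; 47.7 -31.2 4 0 0 -55.7; 47.7 -31.2 4 0 0 -55.7; 47.7 -31.2 4 0 0 -55.7; 47.7 -31.2 4 0 0 -55.7; 47.7 -31.2 4 0 0 -55.7",
  fingers=0,
  newtons=20,
)

```text
clock: 1.1
tcp_pos: [0.4759, -0.1077, 0.1853]
tool_rot: [-0.0, 0.799, 0.601, -0.0]
force: [0.3, -0.8, -1.0]
finger_gap: 0.0102
grip_force: 0.0
```

```bash
cat >> h.py <<'E'
import pickle
from scipy.spatial.transform import Rotation as Ro
JIG=fit(pickle.load(open('top0.pkl','rb')))
def where():
    s=r.get_state(); m,a,R,_=JIG
    T=Ro.from_quat(s['tool_rot'],scalar_first=True).as_matrix(); tip=s['tcp_pos']+T[:,2]*.019
    X=np.eye(3); X[:2,:2]=R
    print('t',s['clock'],'tip jig mm',np.round([*((tip[:2]-m)@R*1000),tip[2]*1000],1),'gap',s['finger_gap'],'F jig',np.round(X.T@s['force'],1))
    print('tool axes in jig\n',np.round(X.T@T,4))
E
python3 -c "from h import *;where()"
```

```text
t 1.1 tip jig mm [ -38.8 -126.9  166.3] gap 0.010159441199257659 F jig [ 0.5 -0.7 -1. ]
tool axes in jig
 [[ 8.e-04  1.e+00 -2.e-04]
 [ 1.e+00 -8.e-04 -0.e+00]
 [-0.e+00 -2.e-04 -1.e+00]]
```

Emit:
servo_tool(
  plan="3 1.3 0 0 0 0; 6.4 2.7 2 0 0 0; 6.4 2.7 4 0 0 0; 6.4 2.7 6 0 0 0; 6.4 2.7 6 0 0 0; 6.4 2.7 6 0 0 0",
)

```text
clock: 1.6
tcp_pos: [0.5184, -0.0556, 0.1253]
tool_rot: [-0.001, 0.799, 0.601, -0.001]
force: [-0.1, -0.1, 0.2]
finger_gap: 0.0007
grip_force: 0.0
```

```bash
python3 -c "from h import *;where()"
```

```text
t 1.6 tip jig mm [-12.4 -65.1 106.3] gap 0.0006804201010260956 F jig [-0.  -0.1  0.2]
tool axes in jig
 [[ 9.e-04  1.e+00 -2.e-03]
 [ 1.e+00 -9.e-04  1.e-04]
 [ 1.e-04 -2.e-03 -1.e+00]]
```

Emit:
servo_tool(
  plan="0 0 1.5 0 0 0; 0 0 2.8 0 0 0; 0 0 3 0 0 0; 0 0 3.1 0 0 0; 0 0 3.2 0 0 0; 0 0 3.2 0 0 0",
)

```text
clock: 2.1
tcp_pos: [0.5192, -0.0561, 0.0946]
tool_rot: [0.001, 0.799, 0.601, 0.0]
force: [0.2, 0.7, -0.0]
finger_gap: 0.0009
grip_force: 0.0
```

Emit:
servo_tool(
  plan="0 0 0.1 0 0 0; 0 0 0.1 0 0 0; 0 0 0.1 0 0 0",
)

```text
clock: 2.35
tcp_pos: [0.5189, -0.0558, 0.0929]
tool_rot: [0.0, 0.799, 0.601, 0.0]
force: [0.1, 0.9, 0.2]
finger_gap: 0.0007
grip_force: 0.0
```

Emit:
servo_tool(
  plan="0 0 0.1 0 0 0; 0 0 0.1 0 0 0; 0 0 0.1 0 0 0",
)

```text
clock: 2.6
tcp_pos: [0.5187, -0.0557, 0.0916]
tool_rot: [-0.0, 0.799, 0.601, -0.0]
force: [0.4, 0.0, 0.2]
finger_gap: 0.0003
grip_force: 0.0
```

Emit:
servo_tool(
  plan="0 0 0.1 0 0 0; 0 0 0.1 0 0 0; 0 0 0.1 0 0 0",
)

```text
clock: 2.85
tcp_pos: [0.5187, -0.0557, 0.0905]
tool_rot: [-0.0, 0.799, 0.601, -0.0]
force: [0.0, 0.1, 0.8]
finger_gap: 0.0005
grip_force: 0.0
```

Emit:
servo_tool(
  plan="0 0 0.1 0 0 0; 0 0 0.1 0 0 0; 0 0 0.1 0 0 0",
)

```text
clock: 3.1
tcp_pos: [0.5187, -0.0558, 0.0896]
tool_rot: [-0.0, 0.799, 0.601, -0.0]
force: [0.2, -0.6, 0.3]
finger_gap: 0.0005
grip_force: 0.0
```

Emit:
servo_tool(
  plan="0 0 0.1 0 0 0; 0 0 0.1 0 0 0; 0 0 0.1 0 0 0",
)

```text
clock: 3.35
tcp_pos: [0.5187, -0.0558, 0.0886]
tool_rot: [-0.0, 0.799, 0.601, -0.0]
force: [0.1, -0.3, 0.2]
finger_gap: -0.0002
grip_force: 0.0
```

Emit:
servo_tool(
  plan="0 0 0.1 0 0 0; 0 0 0.1 0 0 0; 0 0 0.1 0 0 0",
)

```text
clock: 3.6
tcp_pos: [0.5187, -0.0557, 0.0876]
tool_rot: [-0.0, 0.799, 0.601, -0.0]
force: [0.6, -0.2, -0.3]
finger_gap: 0.0004
grip_force: 0.0
```

Run:
```python
from h import *
where(); c=cam('side'); cv2.imwrite('pics/side1.png',cv2.resize(c['frame'][150:300,200:340,::-1],None,fx=4,fy=4,interpolation=cv2.INTER_CUBIC))
```

```text
t 3.6 tip jig mm [-12.  -65.1  68.6] gap 0.0003697481151322568 F jig [ 0.6 -0.1 -0.3]
tool axes in jig
 [[ 9.e-04  1.e+00 -1.e-04]
 [ 1.e+00 -9.e-04  0.e+00]
 [ 0.e+00 -1.e-04 -1.e+00]]
```

View pics/side1.png

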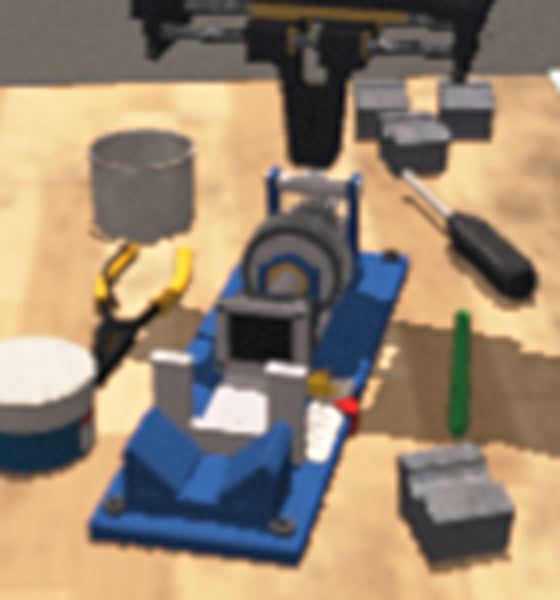

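The side crop shows the fingertips at about (313,165), still above the wheel's top at about (300,205). The drawn gap looks larger than the measured pose suggests, so I'll check the projections.

Run:
```python
from h import *
where(); s=r.get_state(); c=cam('side');t=cam('top')
m,a,R,_=JIG
J=lambda x,y,z:[*(R@np.array([x,y])/1000+m),z/1000]
for n,P in(('tip',J(-12,-65,68.6)),('tcp',s['tcp_pos']),('wheeltop',J(0,-63,74)),('ear+',J(24,-112,80)),('ear-',J(-24,-112,80)),('corner',J(-52,160,12)),('corner2',J(52,160,12)),('c3',J(-52,-160,12)),('tin',J(0,0,0))):
    q=proj(c,P)[0]; print(n,np.round(P,3),'side crop',((q-[200,150])*4).round(),'top',proj(t,P)[0].round())
print([ (p,atd(c,200+p[0]/4,150+p[1]/4).round(3)) for p in((313,155),(315,130),(300,215),(285,245))])
print(s['joint_pos'])
```

```text
t 3.65 tip jig mm [-12.  -65.1  68.6] gap 0.000633330283533344 F jig [-0.6 -0.  -0.2]
tool axes in jig
 [[ 9.e-04  1.e+00 -1.e-04]
 [ 1.e+00 -9.e-04  0.e+00]
 [ 0.e+00 -1.e-04 -1.e+00]]
tip [ 0.519 -0.056  0.069] side crop [316. 229.] top [337. 224.]
tcp [ 0.519 -0.056  0.088] side crop [317. 198.] top [338. 223.]
wheeltop [ 0.531 -0.057  0.074] side crop [295. 220.] top [338. 218.]
ear+ [ 0.54  -0.111  0.08 ] side crop [273. 173.] top [366. 213.]
ear- [ 0.494 -0.097  0.08 ] side crop [353. 180.] top [359. 237.]
corner [0.543 0.172 0.012] side crop [300. 551.] top [225. 211.]
corner2 [0.643 0.143 0.012] side crop [ 84. 523.] top [240. 164.]
c3 [ 0.454 -0.136  0.012] side crop [410. 255.] top [373. 258.]
tin [0.548 0.004 0.   ] side crop [270. 389.] top [305. 211.]
[((313, 155), array([ 0.521, -0.046,  0.118])), ((315, 130), array([ 0.52 , -0.047,  0.132])), ((300, 215), array([ 0.528, -0.058,  0.076])), ((285, 245), array([ 0.537, -0.047,  0.063]))]
[-3.31858167e-01  4.48308562e-01  1.67293427e+00  1.22430318e-06
  1.02043251e+00 -5.00063869e-02]
```

Run:
```python
from h import *
where(); c=cam('side')
for v in range(176,204,2): print(v,[(u,atd(c,u,v).round(3).tolist()) for u in(277,280)])
```

```text
t 3.75 tip jig mm [-12.  -65.1  68.6] gap 0.000808426145395745 F jig [ 0.2  0.6 -0.5]
tool axes in jig
 [[ 9.e-04  1.e+00 -1.e-04]
 [ 1.e+00 -9.e-04  0.e+00]
 [ 0.e+00 -1.e-04 -1.e+00]]
176 [(277, [0.524, -0.049, 0.146]), (280, [0.518, -0.048, 0.146])]
178 [(277, [0.524, -0.056, 0.139]), (280, [0.518, -0.046, 0.143])]
180 [(277, [0.524, -0.051, 0.136]), (280, [0.518, -0.044, 0.139])]
182 [(277, [0.524, -0.05, 0.132]), (280, [0.518, -0.047, 0.133])]
184 [(277, [0.524, -0.049, 0.128]), (280, [0.518, -0.046, 0.129])]
186 [(277, [0.524, -0.05, 0.122]), (280, [0.518, -0.045, 0.125])]
188 [(277, [0.524, -0.047, 0.119]), (280, [0.518, -0.046, 0.119])]
190 [(277, [0.524, -0.046, 0.115]), (280, [0.518, -0.045, 0.115])]
192 [(277, [0.52, -0.106, 0.085]), (280, [0.518, -0.046, 0.11])]
194 [(277, [0.52, -0.101, 0.082]), (280, [0.513, -0.1, 0.082])]
196 [(277, [0.52, -0.1, 0.077]), (280, [0.514, -0.097, 0.078])]
198 [(277, [0.521, -0.096, 0.074]), (280, [0.514, -0.097, 0.073])]
200 [(277, [0.52, -0.103, 0.066]), (280, [0.513, -0.11, 0.062])]
202 [(277, [0.52, -0.1, 0.062]), (280, [0.513, -0.1, 0.061])]
```

By vision the fingertips are at about z 110 mm, roughly 40 mm higher than the reported pose implies. The zero contact force agrees with that. I'll go down carefully, using force as the guide.

Emit:
servo_tool(
  plan="0 0 0.8 0 0 0; 0 0 1.6 0 0 0; 0 0 2.2 0 0 0; 0 0 2.6 0 0 0; 0 0 2.8 0 0 0; 0 0 3.0 0 0 0; 0 0 3 0 0 0",
)

```text
clock: 4.38
tcp_pos: [0.5187, -0.0557, 0.0573]
tool_rot: [-0.0, 0.799, 0.601, -0.0]
force: [0.2, -0.2, 0.0]
finger_gap: 0.0006
grip_force: 0.0
```

```bash
cat >> h.py <<'E'
def scan():
    c=cam('side'); o=[]
    for u in range(262,296):
        for v in range(165,215):
            if c['depth'][v,u]>0:
                p=atd(c,u,v)
                if c['frame'][v,u].max()<75 and -.075<p[1]<-.03: o.append((u,v,*p.round(3).tolist()))
    o=np.array(o); 
    for u in(272,276,278,280,284):
        q=o[o[:,0]==u]
        if len(q): print('lowest dark',q[q[:,1].argmax()])
E
python3 -c "from h import *;where();scan()"
```

```text
t 4.3833 tip jig mm [-12.1 -65.1  38.3] gap 0.0006458237473765616 F jig [ 0.2 -0.2  0. ]
tool axes in jig
 [[ 9.e-04  1.e+00 -5.e-04]
 [ 1.e+00 -9.e-04  1.e-04]
 [ 1.e-04 -5.e-04 -1.e+00]]
lowest dark [ 2.72e+02  2.08e+02  5.35e-01 -4.80e-02  7.10e-02]
lowest dark [ 2.76e+02  2.09e+02  5.27e-01 -4.30e-02  7.00e-02]
lowest dark [ 2.78e+02  2.10e+02  5.22e-01 -4.20e-02  6.80e-02]
lowest dark [ 2.80e+02  2.12e+02  5.18e-01 -4.00e-02  6.40e-02]
lowest dark [ 2.84e+02  2.14e+02  5.09e-01 -4.10e-02  5.90e-02]
```

Emit:
servo_tool(
  plan="0 0 0.1 0 0 0; 0 0 0.2 0 0 0; 0 0 0.3 0 0 0; 0 0 0.3 0 0 0",
)

```text
clock: 4.77
tcp_pos: [0.5187, -0.0557, 0.0545]
tool_rot: [-0.0, 0.799, 0.601, -0.0]
force: [-0.6, 1.0, 0.6]
finger_gap: 0.0005
grip_force: 0.0
```

Emit:
servo_tool(
  plan="0 0 0.1 0 0 0; 0 0 0.2 0 0 0; 0 0 0.2 0 0 0",
)

```text
clock: 5.02
tcp_pos: [0.5196, -0.056, 0.0539]
tool_rot: [0.001, 0.799, 0.601, 0.001]
force: [-1.5, 0.8, 11.2]
finger_gap: 0.0005
grip_force: 5.1
```

Emit:
servo_tool(
  plan="0 0 0.1 0 0 0; 0 0 0.1 0 0 0; 0 0 0.1 0 0 0",
)

```text
clock: 5.27
tcp_pos: [0.5203, -0.0562, 0.0538]
tool_rot: [0.002, 0.799, 0.601, 0.001]
force: [-1.1, 2.0, 16.3]
finger_gap: 0.0005
grip_force: 8.5
```

Emit:
servo_tool(
  plan="0 0 0.1 0 0 0; 0 0 0.1 0 0 0; 0 0 0.1 0 0 0",
)

```text
clock: 5.52
tcp_pos: [0.5211, -0.0565, 0.0537]
tool_rot: [0.003, 0.799, 0.601, 0.002]
force: [-2.8, 0.7, 23.8]
finger_gap: 0.0004
grip_force: 11.8
```

Contact is found at TCP z 54 mm, so the tip is about 20 mm above the reported TCP. I'll ease the press to about 10 N and drag.

Emit:
servo_tool(
  plan="0 0 -0.16 0 0 0; 0 0 -0.16 0 0 0",
)

```text
clock: 5.68
tcp_pos: [0.5201, -0.0562, 0.0538]
tool_rot: [0.002, 0.799, 0.601, 0.001]
force: [-0.9, 1.1, 12.6]
finger_gap: 0.0004
grip_force: 6.6
```

Emit:
servo_tool(
  plan="0 0.4 0 0 0 0; 0 0.8 0 0 0 0; 0 1.2 0 0 0 0; 0 1.2 0 0 0 0",
)

```text
clock: 6.02
tcp_pos: [0.532, -0.0596, 0.054]
tool_rot: [0.002, 0.799, 0.601, 0.001]
force: [0.5, 0.1, 13.8]
finger_gap: 0.0004
grip_force: 6.8
```

```bash
python3 -c "from h import *;where()"
```

```text
t 6.0167 tip jig mm [  2.  -65.2  35. ] gap 0.0004097813954089958 F jig [ 0.4  0.2 13.8]
tool axes in jig
 [[ 9.0e-04  1.0e+00  4.3e-03]
 [ 1.0e+00 -9.0e-04 -1.0e-04]
 [-1.0e-04  4.3e-03 -1.0e+00]]
```

Emit:
servo_tool(
  plan="0 0.3 0 0 0 0; 0 0.6 0 0 0 0; 0 0.9 0 0 0 0; 0 1.2 0 0 0 0",
)

```text
clock: 6.35
tcp_pos: [0.5426, -0.0627, 0.0535]
tool_rot: [0.001, 0.799, 0.601, 0.001]
force: [-0.3, 0.1, 6.5]
finger_gap: 0.0002
grip_force: 3.3
```

Run:
```python
from h import *
where()
t=cam('top'); cv2.imwrite('pics/top2.png',t['frame'][:,:,::-1])
for w in'yr':
    o=colorpts(t,w); o=o[(o[:,0]<-20)&(o[:,0]>-60)&(o[:,1]>0)&(o[:,1]<60)]; print(w,len(o),o.mean(0).round(1))
t=pickle.load(open('top0.pkl','rb'))
for w in'yr':
    o=colorpts(t,w); o=o[(o[:,0]<-20)&(o[:,0]>-60)&(o[:,1]>0)&(o[:,1]<60)]; print(w,len(o),o.mean(0).round(1))
```

```text
t 6.35 tip jig mm [ 12.9 -65.2  34.5] gap 0.00024231957312813586 F jig [-0.3 -0.   6.5]
tool axes in jig
 [[ 8.0e-04  1.0e+00  2.1e-03]
 [ 1.0e+00 -8.0e-04 -1.0e-04]
 [-1.0e-04  2.1e-03 -1.0e+00]]
y 0 [nan nan nan nan]
r 19 [-49.9  36.7 281.6 228.3]
y 23 [-31.7  23.1 290.5 221.9]
r 26 [-50.5  34.9 282.3 228.8]<stdin>:5: RuntimeWarning: Mean of empty slice.
  ret = um.true_divide(
```

```bash
cat >> h.py <<'E'
def sidept(c,save=None):
    m,a,R,_=JIG; I=c['frame'].astype(int); r_,g,b=I[...,0],I[...,1],I[...,2]
    for n,M in(('y',(r_>120)&(g>0.75*r_)&(b<.55*r_)),('r',(r_>120)&(g<.45*r_)&(b<.45*r_))):
        o=[]
        for v in range(235,265):
            for u in range(270,300):
                if M[v,u]:
                    p=(atz(c,u,v,.016)[:2]-m)@R*1000
                    if -62<p[0]<-20: o.append((*p,u,v))
        print(n,len(o),np.mean(o,0).round(1) if o else '')
    if save: cv2.imwrite('pics/'+save,cv2.resize(c['frame'][225:275,260:320,::-1],None,fx=10,fy=10,interpolation=cv2.INTER_CUBIC))
E
python3 - <<'E'
from h import *
sidept(pickle.load(open('side0.pkl','rb'))); sidept(cam('side'),'s2.png')
E
```

```text
y 36 [-35.3  18.  281.7 246.8]
r 16 [-49.2  33.2 286.8 251.1]
y 26 [-37.2  27.1 281.7 249.1]
r 19 [-49.3  32.  286.9 250.8]
```

View pics/s2.png

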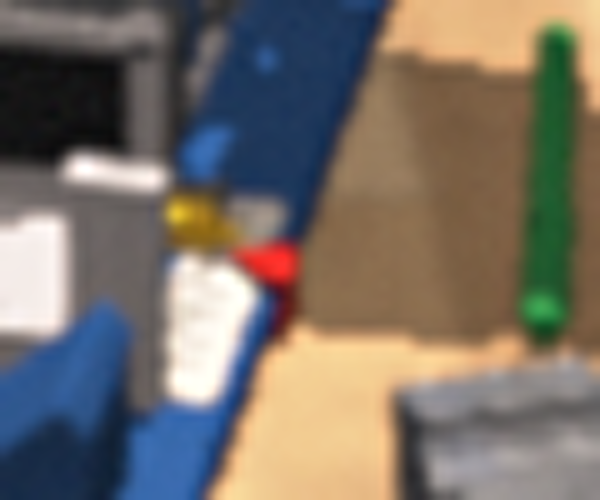

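The side crop shows the yellow tip near (240,240) and the red tip near (236,253). I'll lift and move clear so I can measure from the top view.

Emit:
servo_tool(
  plan="0 0 -2 0 0 0; 0 0 -5 0 0 0; -4 0 -9 0 0 0; -8 0 -10 0 0 0; -12 0 -10 0 0 0; -16 0 -10 0 0 0; -18 0 -10 0 0 0; -18 0 -10 0 0 0",
)

```text
clock: 7.12
tcp_pos: [0.4903, -0.2398, 0.1522]
tool_rot: [0.0, 0.801, 0.599, -0.0]
force: [-0.6, -0.2, -0.6]
finger_gap: 0.0006
grip_force: 0.0
```

Run:
```python
from h import *
where(); m,a,R,_=JIG
for p in((240,240),(236,253)):
    c=pickle.load(open('side0.pkl','rb')); print((atz(c,260+(p[0]+.5)/10-.5,225+(p[1]+.5)/10-.5,.016)[:2]-m)@R*1000)
sidept(cam('side'))
t=cam('top'); T0=pickle.load(open('top0.pkl','rb'))
for w in'yr':
  for q in(T0,t):
    o=colorpts(q,w); o=o[(o[:,0]<-20)&(o[:,0]>-60)&(o[:,1]>0)&(o[:,1]<60)]; print(w,len(o),o.mean(0).round(1))
A,B=[cv2.resize(q['frame'][207:242,265:310,::-1],None,fx=8,fy=8,interpolation=cv2.INTER_CUBIC) for q in(T0,t)]
cv2.imwrite('pics/cmp1.png',np.hstack([A,B]))
```

```text
t 7.1167 tip jig mm [  11.7 -249.9  133.2] gap 0.0006339017300331867 F jig [-0.5 -0.4 -0.6]
tool axes in jig
 [[ 5.8e-03  1.0e+00  3.0e-04]
 [ 1.0e+00 -5.8e-03 -1.2e-03]
 [-1.2e-03  3.0e-04 -1.0e+00]]
[-40.67976669  24.47740597]
[-40.91756294  29.92089684]
y 37 [-34.4  21.5 281.  247.6]
r 17 [-48.9  33.  286.6 251. ]
y 23 [-31.7  23.1 290.5 221.9]
y 28 [-31.6  26.9 288.8 221.3]
r 26 [-50.5  34.9 282.3 228.8]
r 25 [-50.6  34.7 282.4 228.9]
```

View pics/cmp1.png

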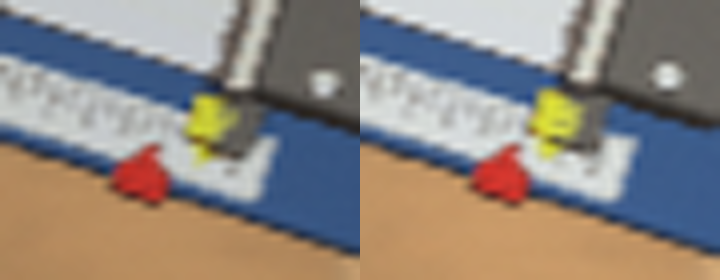

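The left half (before) shows the yellow tip at (203,160) and the red tip at (153,147). The right half (now) shows the yellow tip at (187,158) relative to its own half. The pointer has moved about 4 mm for 25 mm of drag, and about 8.8 mm remains. I'll do two more full strokes.

Emit:
servo_tool(
  plan="4 0 0 0 0 0; 8 -0.5 0 0 0 0; 12 -1.2 0 0 0 0; 16 -2 0 0 0 0; 18.7 -2.5 2 0 0 0; 18.7 -2.5 5 0 0 0; 18.7 -2.5 8 0 0 0; 18.7 -2.5 9.3 0 0 0; 18.7 -2.5 9.5 0 0 0; 18.7 -2.5 9.6 0 0 0; 18.7 -2.5 9.6 0 0 0; 18.7 -2.5 9.6 0 0 0",
)

```text
clock: 8.22
tcp_pos: [0.5205, -0.0486, 0.0574]
tool_rot: [0.001, 0.799, 0.601, 0.001]
force: [0.3, -0.5, -0.1]
finger_gap: 0.0002
grip_force: 0.0
```

```bash
python3 -c "from h import *;where()"
```

```text
t 8.2167 tip jig mm [-12.3 -57.8  38.4] gap 0.00019446628165729202 F jig [ 0.4 -0.4 -0.1]
tool axes in jig
 [[ 5.0e-04  1.0e+00  2.2e-03]
 [ 1.0e+00 -5.0e-04 -0.0e+00]
 [-0.0e+00  2.2e-03 -1.0e+00]]
```

Emit:
servo_tool(
  plan="-0.5 0 0 0 0 0; -0.5 0 0.2 0 0 0; -0.5 0 0.4 0 0 0; -0.5 0 0.5 0 0 0; -0.5 0 0.5 0 0 0",
)

```text
clock: 8.63
tcp_pos: [0.52, -0.0545, 0.0537]
tool_rot: [0.002, 0.799, 0.601, 0.001]
force: [-2.4, -1.0, 18.2]
finger_gap: 0.0004
grip_force: 9.4
```

Emit:
servo_tool(
  plan="0 0.3 0 0 0 0; 0 0.6 0 0 0 0; 0 0.9 0 0 0 0; 0 1.2 0 0 0 0; 0 1.5 0 0 0 0; 0 1.8 0 0 0 0; 0 2.1 0 0 0 0; 0 2.3 0 0 0 0; 0 2.5 0 0 0 0; 0 2.5 0 0 0 0",
)

```text
clock: 9.47
tcp_pos: [0.5442, -0.0615, 0.0531]
tool_rot: [0.002, 0.8, 0.601, 0.001]
force: [1.2, -1.9, 11.0]
finger_gap: 0.0002
grip_force: 5.7
```

```bash
python3 -c "from h import *;where();sidept(cam('side'))"
```

```text
t 9.4667 tip jig mm [ 14.1 -63.6  34.1] gap 0.00016356071354789865 F jig [ 1.7 -1.5 11. ]
tool axes in jig
 [[ 1.3e-03  1.0e+00  5.2e-03]
 [ 1.0e+00 -1.3e-03 -5.0e-04]
 [-5.0e-04  5.2e-03 -1.0e+00]]
y 28 [-34.2  26.6 280.4 248.8]
r 18 [-49.3  32.4 286.8 250.9]
```

Second stroke done. Next I lift, go back 2.5 cm, press again with slightly less force, and make the third stroke.

Emit:
servo_tool(
  plan="0 0 -0.6 0 0 0; 0 0 -1.2 0 0 0; 0 -1.2 -1.2 0 0 0; 0 -2.5 -1.2 0 0 0; 0 -2.5 -0.8 0 0 0; 0 -2.5 -0.4 0 0 0; 0 -2.5 -0.2 0 0 0; 0 -2.5 -0.05 0 0 0; 0 -2.5 -0.05 0 0 0",
)

```text
clock: 10.27
tcp_pos: [0.5206, -0.0542, 0.0537]
tool_rot: [0.002, 0.799, 0.601, 0.001]
force: [-2.2, 0.9, 17.4]
finger_gap: 0.0007
grip_force: 9.2
```

Emit:
servo_tool(
  plan="0 0.3 0 0 0 0; 0 0.6 0 0 0 0; 0 0.9 0 0 0 0; 0 1.2 0 0 0 0; 0 1.5 0 0 0 0; 0 1.8 0 0 0 0; 0 2.1 0 0 0 0; 0 2.3 0 0 0 0; 0 2.4 0 0 0 0; 0 2.4 0 0 0 0",
)

```text
clock: 11.1
tcp_pos: [0.5437, -0.061, 0.0532]
tool_rot: [0.002, 0.799, 0.601, 0.001]
force: [0.9, 0.3, 12.4]
finger_gap: 0.0003
grip_force: 6.2
```

Emit:
servo_tool(
  plan="0 0 -2 0 0 0; 0 0 -5 0 0 0; -4 0 -9 0 0 0; -8 0 -10 0 0 0; -12 0 -10 0 0 0; -16 0 -10 0 0 0; -18 0 -10 0 0 0; -18 0 -10 0 0 0",
)

```text
clock: 11.77
tcp_pos: [0.4904, -0.2381, 0.1515]
tool_rot: [0.001, 0.801, 0.599, -0.0]
force: [-0.7, -0.6, -0.3]
finger_gap: 0.0006
grip_force: 0.0
```

```bash
cat >> h.py <<'E'
def topy(t):
    for w in'yr':
        o=colorpts(t,w); o=o[(o[:,0]<-20)&(o[:,0]>-60)&(o[:,1]>0)&(o[:,1]<60)]; print('top',w,len(o),o.mean(0).round(2))
def cmp(name,t,s):
    A=cv2.resize(t['frame'][210:238,270:300,::-1],None,fx=13,fy=13,interpolation=cv2.INTER_CUBIC)
    B=cv2.resize(s['frame'][236:264,268:298,::-1],None,fx=13,fy=13,interpolation=cv2.INTER_CUBIC)
    cv2.imwrite('pics/'+name,np.hstack([A,B]))
def pt(c,x,y,u0,v0,k=13):
    m,a,R,_=JIG; return (atz(c,u0+(x+.5)/k-.5,v0+(y+.5)/k-.5,.016)[:2]-m)@R*1000
E
python3 - <<'E'
from h import *
where(); s=cam('side');t=cam('top'); sidept(s); topy(t); cmp('cmp2.png',t,s)
pickle.dump((t,s),open('c2.pkl','wb'))
E
```

```text
t 11.7667 tip jig mm [  11.3 -248.2  132.5] gap 0.0006023317739974417 F jig [-0.5 -0.8 -0.3]
tool axes in jig
 [[ 6.0e-03  1.0e+00  4.0e-04]
 [ 1.0e+00 -6.0e-03 -1.2e-03]
 [-1.2e-03  4.0e-04 -1.0e+00]]
y 30 [-36.   29.8 280.9 249.6]
r 16 [-49.2  33.2 286.8 251.1]
top y 22 [-32.12  36.55 284.23 220.14]
top r 25 [-50.56  34.68 282.4  228.92]
```

View pics/cmp2.png

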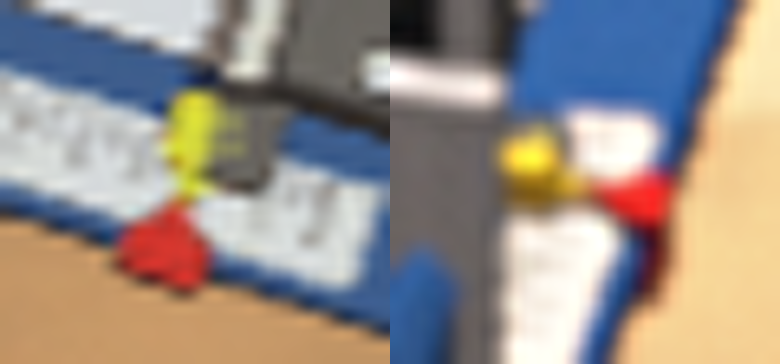

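The top half shows the yellow tip at about (188,197) and the red tip at about (178,203). The side half shows the yellow tip at about (585,187) and the red tip at about (592,191). They are nearly level, so I'll work out the remainder precisely.

Run:
```python
from h import *
t,s=pickle.load(open('c2.pkl','rb')); m,a,R,_=JIG
print('top',pt(t,188,197,270,210),pt(t,178,203,270,210),'side',pt(s,193,186,268,236),pt(s,203,192,268,236))
np.set_printoptions(linewidth=160)
# sub-pixel: weighted centroid y of color along jig x slices
def prof(c,uv,which):
    I=c['frame'].astype(float); out={}
    for v in range(uv[2],uv[3]):
        for u in range(uv[0],uv[1]):
            r_,g,b=I[v,u]
            w=max(0,min(r_,g)-b-10) if which=='y' else max(0,r_-max(g,b)-25)
            p=(atz(c,u,v,.016)[:2]-m)@R*1000
            if w>15: out.setdefault(int(p[0]//2)*2,[]).append((w,p[1]))
    for k in sorted(out):
        q=np.array(out[k]); 
        if -58<k<-26: print(which,k,'y',round((q[:,0]*q[:,1]).sum()/q[:,0].sum(),2),'w',q[:,0].sum().round())
for n,c,uv in(('top',t,(272,298,214,234)),('side',s,(274,296,240,258))):
    print(n); prof(c,uv,'y'); prof(c,uv,'r')
```

```text
top [-41.24304195  34.1625335 ] [-42.63325321  35.38833519] side [-39.34676788  30.24835662] [-41.29646335  31.7588711 ]
top
y -56 y 39.31 w 448.0
y -54 y 33.01 w 176.0
y -44 y 35.94 w 37.0
y -42 y 34.97 w 96.0
y -40 y 33.99 w 329.0
y -38 y 35.57 w 295.0
y -36 y 36.61 w 432.0
y -34 y 36.07 w 508.0
y -32 y 36.49 w 596.0
y -30 y 36.57 w 517.0
y -28 y 35.95 w 399.0
r -56 y 36.56 w 626.0
r -54 y 34.73 w 755.0
r -52 y 35.11 w 772.0
r -50 y 34.76 w 711.0
r -48 y 34.95 w 513.0
r -46 y 35.01 w 272.0
r -44 y 34.48 w 85.0
side
y -56 y 9.38 w 378.0
y -54 y 31.92 w 17.0
y -42 y 30.59 w 35.0
y -40 y 31.18 w 126.0
y -38 y 30.96 w 186.0
y -36 y 29.77 w 244.0
y -34 y 26.92 w 413.0
y -32 y 27.21 w 419.0
y -30 y 24.51 w 549.0
y -28 y 23.22 w 395.0
r -56 y 30.42 w 315.0
r -54 y 34.0 w 490.0
r -52 y 32.27 w 625.0
r -50 y 31.42 w 557.0
r -48 y 31.85 w 430.0
r -46 y 32.02 w 269.0
r -44 y 32.01 w 176.0
r -42 y 31.98 w 78.0
r -40 y 31.04 w 24.0
r -38 y 31.49 w 18.0
r -34 y 23.84 w 18.0
r -32 y 28.35 w 17.0
r -28 y 25.19 w 17.0
```

Emit:
servo_tool(
  plan="4 0 0 0 0 0; 8 -0.4 0 0 0 0; 12 -0.8 0 0 0 0; 16 -1.2 0 0 0 0; 18.1 -1.5 2 0 0 0; 18.1 -1.5 5 0 0 0; 18.1 -1.5 8 0 0 0; 18.1 -1.5 9.3 0 0 0; 18.1 -1.5 9.5 0 0 0; 18.1 -1.5 9.6 0 0 0; 18.1 -1.5 9.6 0 0 0; 18.1 -1.5 9.6 0 0 0",
)

```text
clock: 12.87
tcp_pos: [0.5276, -0.0547, 0.0562]
tool_rot: [0.0, 0.799, 0.601, 0.0]
force: [0.7, -0.8, -0.1]
finger_gap: 0.0007
grip_force: 0.0
```

```bash
python3 -c "from h import *;where()"
```

```text
t 12.8667 tip jig mm [ -3.7 -61.6  37.2] gap 0.000689172063771295 F jig [ 0.9 -0.6 -0.1]
tool axes in jig
 [[ 2.e-04  1.e+00  8.e-04]
 [ 1.e+00 -2.e-04  0.e+00]
 [ 0.e+00  8.e-04 -1.e+00]]
```

Emit:
servo_tool(
  plan="0 0 0.2 0 0 0; 0 0 0.3 0 0 0; 0 0 0.4 0 0 0; 0 0 0.4 0 0 0; 0 0 0.4 0 0 0",
)

```text
clock: 13.28
tcp_pos: [0.5289, -0.0553, 0.054]
tool_rot: [0.002, 0.799, 0.601, 0.002]
force: [-0.5, 1.2, 15.0]
finger_gap: 0.0005
grip_force: 7.5
```

```bash
python3 -c "from h import *;where()"
```

```text
t 13.2833 tip jig mm [ -2.3 -61.9  35. ] gap 0.0005447514171010213 F jig [-0.8  1.  15. ]
tool axes in jig
 [[ 1.0e-03  1.0e+00  4.8e-03]
 [ 1.0e+00 -1.0e-03  2.0e-04]
 [ 2.0e-04  4.8e-03 -1.0e+00]]
```

Emit:
servo_tool(
  plan="0 0.13 0 0 0 0; 0 0.26 0 0 0 0; 0 0.38 0 0 0 0; 0 0.38 0 0 0 0",
)

```text
clock: 13.62
tcp_pos: [0.5326, -0.0565, 0.054]
tool_rot: [0.002, 0.799, 0.601, 0.002]
force: [-0.6, 2.9, 16.3]
finger_gap: 0.0004
grip_force: 7.5
```

Emit:
servo_tool(
  plan="0 0 -2 0 0 0; 0 0 -5 0 0 0; -4 0 -9 0 0 0; -8 0 -10 0 0 0; -12 0 -10 0 0 0; -16 0 -10 0 0 0; -18 0 -10 0 0 0; -18 0 -10 0 0 0",
)

```text
clock: 14.28
tcp_pos: [0.4795, -0.2336, 0.1521]
tool_rot: [0.001, 0.801, 0.599, -0.0]
force: [-1.0, -0.6, -0.1]
finger_gap: 0.0002
grip_force: 0.0
```

```bash
cat >> h.py <<'E'
def prof(c,uv,which):
    m,a,R,_=JIG; I=c['frame'].astype(float); out={}
    for v in range(uv[2],uv[3]):
        for u in range(uv[0],uv[1]):
            r_,g,b=I[v,u]
            w=max(0,min(r_,g)-b-10) if which=='y' else max(0,r_-max(g,b)-25)
            p=(atz(c,u,v,.016)[:2]-m)@R*1000
            if w>15: out.setdefault(int(p[0]//2)*2,[]).append((w,p[1]))
    print(which,[(k,round(np.average(q[:,1],weights=q[:,0]),1),int(q[:,0].sum())) for k in range(-50,-28,2) if k in out for q in [np.array(out[k])]])
def meas(name):
    s=cam('side');t=cam('top'); sidept(s); topy(t); cmp(name,t,s); pickle.dump((t,s),open(name+'.pkl','wb'))
    for c,uv in((t,(272,298,214,234)),(s,(274,296,240,258))): prof(c,uv,'y'); prof(c,uv,'r')
E
python3 -c "
from h import *
where(); meas('cmp3.png')
# lever in top/side
t,s=pickle.load(open('cmp3.png.pkl','rb')); m,a,R,_=JIG
for n,c,box in(('side',s,(265,300,160,200)),):
    I=c['frame'].astype(int); L=[]
    for v in range(box[2],box[3]):
        for u in range(box[0],box[1]):
            if I[v,u,0]>110 and I[v,u,1]<.45*I[v,u,0]: p=atd(c,u,v); L.append((*((p[:2]-m)@R*1000),p[2]*1000))
    L=np.array(L)
    if len(L): print(n,len(L),L.min(0).round(),L.max(0).round(),np.median(L,0).round())
"
```

```text
t 14.2833 tip jig mm [  -0.3 -246.9  133.1] gap 0.00019501311038756797 F jig [-0.8 -0.9 -0.1]
tool axes in jig
 [[ 0.0059  1.      0.001 ]
 [ 1.     -0.0059 -0.0014]
 [-0.0014  0.001  -1.    ]]
y 35 [-35.8  29.  280.9 249.4]
r 16 [-49.2  33.2 286.8 251.1]
top y 30 [-31.83  36.34 284.37 220.03]
top r 24 [-50.47  34.41 282.54 228.92]
y [(-44, np.float64(35.9), 42), (-42, np.float64(35.7), 120), (-40, np.float64(35.9), 279), (-38, np.float64(36.1), 328), (-36, np.float64(36.3), 503), (-34, np.float64(36.0), 694), (-32, np.float64(36.3), 754), (-30, np.float64(36.0), 630)]
r [(-50, np.float64(34.8), 710), (-48, np.float64(34.9), 513), (-46, np.float64(35.0), 272), (-44, np.float64(34.4), 86), (-42, np.float64(34.0), 32)]
y [(-42, np.float64(31.8), 78), (-40, np.float64(31.4), 161), (-38, np.float64(31.3), 204), (-36, np.float64(29.9), 282), (-34, np.float64(27.4), 485), (-32, np.float64(27.1), 470), (-30, np.float64(24.3), 616)]
r [(-50, np.float64(31.4), 556), (-48, np.float64(31.9), 430), (-46, np.float64(32.0), 267), (-44, np.float64(32.1), 170), (-42, np.float64(32.0), 78), (-40, np.float64(31.0), 22), (-38, np.float64(31.5), 17), (-34, np.float64(24.0), 59), (-32, np.float64(28.4), 29), (-30, np.float64(23.9), 42)]
side 70 [-190. -148.  103.] [  7. 786. 472.] [   0. -136.  114.]
```

View pics/cmp3.png

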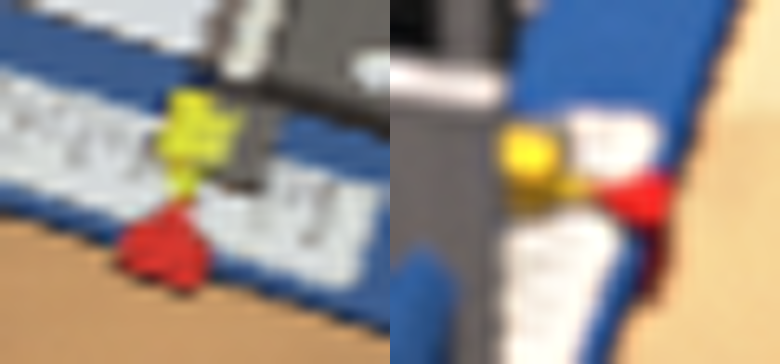

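Both views now show the tips level along the jig's x. In the top half the yellow tip is at (183,190) and the red tip at (178,203). In the side half they are at (583,188) and (594,190). Next is the lever.

Emit:
servo_tool(
  plan="4 0 0 0 0 0; 8 0 0 0 0 0; 10.5 0 0 0 0 0; 10.5 0 1.5 0 0 0; 10.5 0 3 0 0 0; 10.5 0 3 0 0 0; 10.5 0 3 0 0 0",
)

```text
clock: 14.97
tcp_pos: [0.51, -0.127, 0.1217]
tool_rot: [-0.001, 0.799, 0.601, -0.0]
force: [-0.6, -1.3, 0.5]
finger_gap: 0.0004
grip_force: 0.0
```

```bash
python3 -c "from h import *;where()"
```

```text
t 14.9667 tip jig mm [  -0.7 -136.   102.7] gap 0.0004271294208698125 F jig [-0.2 -1.4  0.5]
tool axes in jig
 [[-5.0e-04  1.0e+00 -1.2e-03]
 [ 1.0e+00  5.0e-04  4.0e-04]
 [ 4.0e-04 -1.2e-03 -1.0e+00]]
```

Emit:
servo_tool(
  plan="-0.4 0 0.8 0 0 0; -0.5 0 1.4 0 0 0; -0.9 0 1.8 0 0 0; -1.2 0 2.2 0 0 0; -1.6 0 2.6 0 0 0; -1.9 0 2.9 0 0 0; -2.4 0 3.5 0 0 0; -2.6 0 3.9 0 0 0; -2.8 0 4.4 0 0 0; -2.9 0 4.8 0 0 0; -3.0 0 5.1 0 0 0; -3.0 0 5.1 0 0 0",
)

```text
clock: 15.97
tcp_pos: [0.5014, -0.1568, 0.0699]
tool_rot: [-0.001, 0.799, 0.601, -0.0]
force: [0.2, 0.3, -0.2]
finger_gap: 0.0006
grip_force: 0.0
```

```bash
python3 -c "from h import *;where()"
```

```text
t 15.9667 tip jig mm [  -0.6 -167.    50.9] gap 0.0005748680497463925 F jig [ 0.1  0.3 -0.2]
tool axes in jig
 [[ 1.0e-03  1.0e+00 -1.2e-03]
 [ 1.0e+00 -1.0e-03  5.0e-04]
 [ 5.0e-04 -1.2e-03 -1.0e+00]]
```

```bash
cat >> h.py <<'E'
def lever():
    m,a,R,_=JIG
    for n,box in(('side',(255,310,140,215)),('top',(355,400,212,245))):
        c=cam(n); I=c['frame'].astype(int); L=[]
        for v in range(box[2],box[3]):
            for u in range(box[0],box[1]):
                if I[v,u,0]>90 and I[v,u,1]<.45*I[v,u,0] and I[v,u,2]<.45*I[v,u,0] and c['depth'][v,u]>0:
                    p=atd(c,u,v); L.append((*((p[:2]-m)@R*1000),p[2]*1000,u,v))
        L=np.array(L)
        if len(L): L=L[(L[:,2]<150)&(L[:,1]<-90)]; print(n,len(L),L.min(0).round(),L.max(0).round(),np.median(L,0).round())
        else: print(n,'none')
    return c
E
python3 -c "
from h import *
lever(); c=cam('side'); cv2.imwrite('pics/lev1.png',cv2.resize(c['frame'][150:225,240:330,::-1],None,fx=7,fy=7,interpolation=cv2.INTER_CUBIC))"
```

```text
side 29 [  -6. -165.   84.  279.  183.] [   6. -138.   91.  285.  188.] [  -1. -152.   88.  282.  185.]
top none
```

View pics/lev1.png

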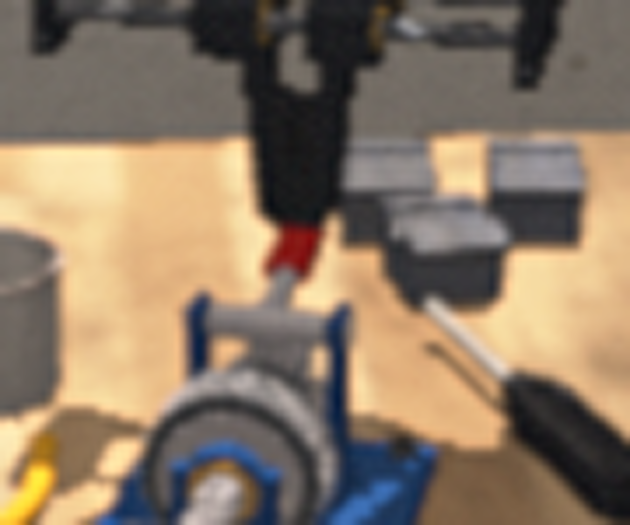

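The lever is nearly down, with its red grip at (295,250) just in front of the fingertip at (300,225). I'll press it the rest of the way.

Emit:
servo_tool(
  plan="0 0 0.3 0 0 0; 0 0 0.6 0 0 0; 0 0 0.8 0 0 0; 0 0 0.9 0 0 0; 0 0 1.0 0 0 0; 0 0 1.1 0 0 0; 0 0 1.1 0 0 0",
)

```text
clock: 16.7
tcp_pos: [0.5019, -0.1571, 0.0605]
tool_rot: [0.0, 0.799, 0.601, 0.0]
force: [-3.1, 0.3, 8.9]
finger_gap: 0.0005
grip_force: 4.7
```

Emit:
servo_tool(
  plan="0 0 0.1 0 0 0; 0 0 0.15 0 0 0; 0 0 0.15 0 0 0",
)

```text
clock: 16.95
tcp_pos: [0.502, -0.1572, 0.06]
tool_rot: [0.001, 0.799, 0.601, 0.0]
force: [-6.6, 1.1, 18.0]
finger_gap: 0.0003
grip_force: 9.5
```

```bash
python3 -c "
from h import *
where();lever()"
```

```text
t 16.95 tip jig mm [ 1.000e-01 -1.673e+02  4.100e+01] gap 0.00032931423452962785 F jig [-6.7 -0.8 18. ]
tool axes in jig
 [[ 6.0e-04  1.0e+00  1.1e-03]
 [ 1.0e+00 -6.0e-04 -6.0e-04]
 [-6.0e-04  1.1e-03 -1.0e+00]]
side 19 [  -8. -160.   79.  279.  186.] [   6. -141.   83.  285.  190.] [  -0. -150.   82.  282.  188.]
top none
```

Emit:
servo_tool(
  plan="0 0 0.1 0 0 0; 0 0 0.1 0 0 0; 0 0 0.1 0 0 0",
)

```text
clock: 17.3
tcp_pos: [0.5022, -0.1573, 0.0597]
tool_rot: [0.001, 0.799, 0.601, 0.0]
force: [-9.6, 2.3, 25.4]
finger_gap: 0.0006
grip_force: 12.7
```

Emit:
servo_tool(
  plan="0 0 -1 0 0 0; 0 0 -4 0 0 0; 0 0 -8 0 0 0; -3 0 -10 0 0 0; -7 0 -10 0 0 0; -10 0 -10 0 0 0; -12 0 -10 0 0 0; -12 0 -10 0 0 0",
)

```text
clock: 17.97
tcp_pos: [0.4673, -0.2752, 0.157]
tool_rot: [0.0, 0.8, 0.599, -0.0]
force: [-0.6, -0.3, -0.0]
finger_gap: 0.0003
grip_force: 0.0
```

```bash
python3 -c "
from h import *
where(); meas('cmp4.png'); lever()
t,s=pickle.load(open('cmp4.png.pkl','rb'))
"
```

```text
t 17.9667 tip jig mm [  -0.6 -290.3  138. ] gap 0.00031116339804712466 F jig [-0.5 -0.4 -0. ]
tool axes in jig
 [[ 4.5e-03  1.0e+00 -1.0e-04]
 [ 1.0e+00 -4.5e-03 -4.0e-04]
 [-4.0e-04 -1.0e-04 -1.0e+00]]
y 34 [-36.1  29.2 281.  249.5]
r 16 [-49.2  33.2 286.8 251.1]
top y 24 [-31.79  37.32 283.92 219.88]
top r 26 [-50.48  34.91 282.31 228.85]
y [(-44, np.float64(35.9), 41), (-42, np.float64(35.7), 118), (-40, np.float64(35.9), 280), (-38, np.float64(36.1), 327), (-36, np.float64(37.9), 376), (-34, np.float64(37.8), 455), (-32, np.float64(37.6), 552), (-30, np.float64(37.3), 462)]
r [(-50, np.float64(34.8), 700), (-48, np.float64(34.9), 502), (-46, np.float64(35.0), 267), (-44, np.float64(34.5), 84), (-42, np.float64(34.0), 32)]
y [(-42, np.float64(31.9), 79), (-40, np.float64(31.4), 159), (-38, np.float64(31.4), 196), (-36, np.float64(30.3), 273), (-34, np.float64(27.8), 453), (-32, np.float64(27.4), 459), (-30, np.float64(24.8), 580)]
r [(-50, np.float64(31.4), 555), (-48, np.float64(31.9), 429), (-46, np.float64(32.0), 267), (-44, np.float64(32.0), 169), (-42, np.float64(31.9), 78), (-40, np.float64(31.0), 22), (-38, np.float64(31.5), 17), (-34, np.float64(27.7), 56), (-32, np.float64(28.4), 31), (-30, np.float64(28.8), 28)]
side 29 [  -8. -167.   79.  279.  185.] [   6. -140.   84.  285.  190.] [  -2. -153.   83.  282.  187.]
top 149 [  -9. -174.   75.  376.  227.] [   8. -141.   86.  394.  238.] [  -1. -157.   81.  385.  233.]
```

View pics/cmp4.png

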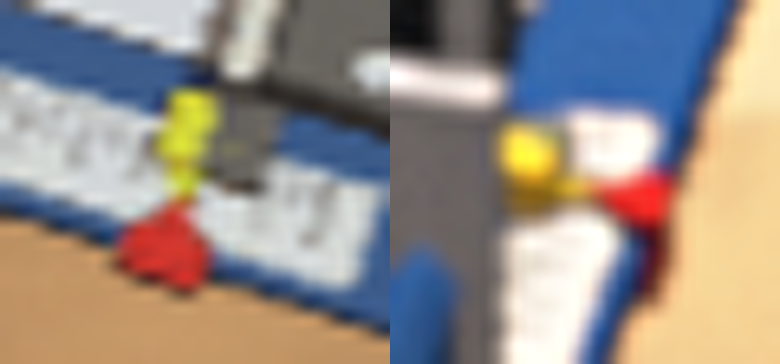

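The tips are still level: top (183,190) and (178,203), unchanged from before the lever was pressed. The lever's upper side lies flat at about 81 mm with its end at y −174 mm, as specified for fully down. I'm handing in.

```bash
python3 -c "from plant import r; print(r.sign_off())"
```

```text
the job is handed in; nothing more can be done
None
```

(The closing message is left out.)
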